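# Raise the van terminal's screen and hold its index plunger out

## Robot

A 6-joint arm with a two-finger parallel gripper is mounted at the origin on the work surface. World frame = base frame: x ahead of the robot, y to its left, z up, the work surface at z = 0. Lengths are in m, angles in rad, forces in N, time in s.
With the tool pointing down it reaches from about 0.3 to 0.875 m from the base axis. Payload 4.2 kg.
Tool frame: the origin (TCP) lies at the very end of the fingers, on their centre line; the grasp point (between the pads) lies 19 mm behind it (arm.tcp_to_grasp is the distance from the TCP to the grasp point, in m); z points along the fingers, x is the direction in which the jaws open and shut, and the axes are right-handed (so a half turn about z gives the same grasp; the last joint's range is limited). The gripper opens to 85 mm and grips with 20 to 120 N. Pads are 22 mm wide; open, the fingers measure 114 mm over their backs; the gripper's body (76 mm by 85 mm) begins 54 mm behind the grasp point. The pads swing forward as they close: fully open they stand 13 mm farther back than shut.
Start: joints at [-0.02, 0.32, 1.565, -0, 1.257, -0.02], TCP at [0.575, 0, 0.194] pointing down, gripper open.
Joint ranges: [-3.11, 3.11], [-0.84, 2.01], [0.21, 2.61], [-1.34, 4.49], [0.05, 2.63], [-2.56, 2.56]. Speed limits (rad/s): [2.57, 2.57, 3.14, 3.14, 3.14, 3.14].

## Interface

Orientations are given as a rotation vector (axis times angle).
In Python, from plant import arm gives the robot as it stands.
- The arm moves only by the shell command python3 -m handwheel 'ROWS' [OPENING] [FORCE]. ROWS is JSON, a list of rows, each a list of 2 entries, a list of its own where there are three numbers: the shift along the tool's x, y, z as a fraction of full scale, then the turn about the tool's z as a fraction of full scale. In form: [[[x, y, z], yaw], ...]. A call has 1 to 8 rows; each row is the pose to reach, as a shift and turn from the pose commanded when the call began, along the tool's axes at that moment, turning the shorter way round; what a row does not reach only later rows make up. Full scale, the value 1, is 0.8 m for a shift and pi rad for a turn. A row lasts 1/12 s, in which the tool goes at most 41.7 mm and 7.16 degrees, less where a joint would pass 70% of its speed; a pose out of reach is approached as far as the arm can. A call with a number of a shift or a turn outside -1 to 1 is refused whole. A call with a gripper value outside its range is refused whole. OPENING is the opening, from -1 (shut) to 1 (fully open), set as the call begins (- or left out, the last holds). The fingers move at their own pace and stop on an object; FORCE is the grip in N (left out, the last holds). Time passes only in rows, so rows that repeat a pose let the fingers close. It gives the time, the measured TCP pose, the force and the opening at its end, in the units of the state.
- arm.observe(): the state, without advancing time (a new reading comes with each control period).
- arm.read_camera(name): name is "scene" or "side" or "wrist"; returns the picture (384x512x3 uint8, red, green, blue); there is no depth.
- arm.camera_model(name): a dict with "intrinsics" (3x3 intrinsics, pixels), "D" ([k1, k2, p1, p2, k3] as OpenCV has them; the pictures are not rectified), "R" (3x3) and "t" (3): a world point X has camera coordinates R X + t; the wrist camera has in their place "tool_from_camera" (4x4, takes a point from camera to tool coordinates, whose origin is the TCP and whose axes are the tool frame's). Camera axes: x right, y down, z forward; pixel columns grow to the right and rows downward; lengths in m; the calibration is good to about 2 mm. A picture is of the moment at which its call begins: read the wrist's pose just before it. camera_model takes no time and is no camera call.
- arm.job_done(): hands the job in, once; it reports no verdict.
Trained networks look in the newest picture that a camera, given by its name, has taken for a name from the list of things; names that differ only in an ending like _2 or _b are one class to them, and where a whole thing is asked for, a point or a joint stands for the part that bears it (a point fixed in the world has none). Each returns a list of dicts, best first, with "p" (0 to 1); they miss things now and then, are a little off and sometimes report something else, mostly with a low value. They report only what shows in the picture. A call takes as long as a camera call.
- arm.boxes_of(camera, target): "pixel" ([column, row] in pixels, amid what is visible of it).
- arm.place_of(camera, target): "pixel" ([column, row] in pixels: a listed point, or the origin of a listed thing).
The state is a dict: "t": time; "joints": joint angles; "joint_vel": joint speeds; "effort": joint torques, N m; "tool_pos": TCP position; "tcp_rot": TCP orientation; "wrist_force": force on the tool from outside, world axes, zero at the start; "wrist_torque": the same for the moment, N m; "gripper_width": opening from 0.0 (shut) to 1.0 (fully open).
Only numpy, scipy, OpenCV 4.12 (cv2) and the standard library are available. Lean on these libraries where they do the work, as an engineer would, in place of code of your own. Each camera call takes 0.05 s, during which the arm holds its last target.

## Task

Get the van terminal's swivel mount ready to be turned: first lift the folded-down screen by its yellow grip to about 75 degrees from flat, in line with the orange gauge bar beside its hinge, and leave it standing there. Then pull the red knob of the index plunger beneath it straight up as far as it goes, and finish while still gripping it and holding it fully up, so that the pin stays clear of its hole. Leave the spray can, the screwdriver and the blue parts bin alone.

Things in the scene. Friction and masses are not known exactly. Their poses are not given: they have to be found in the camera images.
- mount: Swivel mount, fixed to the bench: dark plate 270 x 270 x 8 mm with an aluminium disc (radius 125 mm, top 12 mm above the bench). Origin: centre of the underside; z up, x from the front edge to the hinge, y along the hinge. Grey hinge posts at x = 110, y = +-105 mm, 118 mm high; black dock box at x = 42 to 88, y = +-80 mm, 42 mm high.
- screen (a joint): Hinge of the screen, rad, positive about the mount's +y: 0 = folded flat over the mount, grows as the free front edge rises; 1.309 (75 degrees) = in line with the orange bar; stop at 2.0. Starts at 0 to 0.25. Stiff friction hinge: stays where it is left; lifting at the grip takes about 3 to 7 N.
- screen_hinge (a point): Middle of the screen's hinge axis: 110 mm from the mount's origin along its x, 105 mm above the bench; the axis is the mount's y. The black panel is 240 mm wide, 16 mm thick, centred on the axis in thickness, reaches 180 mm from it and covers the plunger until raised.
- screen_grip (a point): Centre of the screen's yellow grip: a bar 36 mm long, 16 mm in diameter, parallel to the hinge axis and 215 mm from it, on a stem 14 mm wide and 8 mm thick, 35 mm ahead of the panel's free edge. It can be pinched over its two end faces, so that it turns between the fingers, or lifted from below. It moves with the screen.
- index_block: Brass and grey block fixed on the disc: foot 45 x 60 x 8 mm with the seat hole in its middle, a grey bridge 30 x 60 mm, top 30 mm above the foot's underside, and a steel neck (radius 8 mm) to 36 mm. Origin: centre of the foot's underside, 12 mm above the bench, on the plunger's axis. Axes parallel to the mount's; its place on the disc varies.
- plunger: The index plunger with its red plastic knob; knob 26 mm in diameter, 31 mm tall, upright. Origin: centre of the knob's underside, 51.5 mm above the bench when the pin is seated; its middle is 15.5 mm higher.
- plunger_lift (a joint): Lift of the sprung index plunger along the vertical, m: 0 = pin seated, 0.020 = stop, fully pulled. Spring: about 5 N at the start to 11 N at the stop; it snaps back when let go.
- pin_tip (a point): Lower end of the steel pin (11 mm in diameter), 7.5 mm below the hole's mouth when seated, 12.5 mm above it when fully pulled.
- seat_hole (a point): Centre of the mouth of the seat hole, 20 mm above the bench.
- spray_can: Spray can, green, 52 mm in diameter, 150 mm tall, standing loose beside the mount. Origin: centre of its underside. To be left alone.
- screwdriver: Screwdriver lying loose beside the mount. To be left alone.
- parts_bin: Small open blue bin, 100 x 80 x 50 mm, loose beside the mount. Origin: centre of its underside. To be left alone.
- gauge_bar (a point): Upper end of the orange gauge bar (100 mm long, 4 x 10 mm), fixed beside the hinge at the mount's y = 134 mm; it leans at 75 degrees from flat, the free end up, its lower end near the hinge axis.

How it is judged:
On the way:
1. the screen stands at 75 degrees (within 8) while the pin is still seated (value of joint screen between 1.169 and 1.449 rad and value of joint plunger_lift below 0.004 m), for 0.3 s.
At the end, for the whole second after the job is handed in: The program ends with the fingers still on the knob (over 2 N), the plunger held still at least 16.5 mm up of its 20 mm, the pin's tip over 8 mm above the hole, the screen standing by itself at 75 degrees (within 8), and nothing of the robot leaning on the mount or the screen (value of joint screen between 1.169 and 1.449 rad and value of joint plunger_lift above 0.0165 m and z of pin_tip in the frame of seat_hole above 0.008 m and contact force between the fingers and plunger above 2 N and velocity of joint plunger_lift between -0.02 and 0.02 m/s and contact force between each of the arm, the fingers and mount below 0.5 N); the arm keeps its last pose, push and grip.
It fails at once if the spray can, screwdriver or parts bin is pushed over 30 mm or the can is tipped (distance of any of spray_can, screwdriver, parts_bin from where it was at the start of the episode above 0.03 m or angle between spray_can's own z axis and vertical above 0.5 rad).
It also fails if it takes over 45 s, if anything falls off the work surface, if the arm or the gripper's body presses on something with over 40 N, if the wrist force passes 120 N, or if a joint passes its speed limit or range.

## Working session

There is one attempt and no reset: what is moved stays moved. The work goes in short steps, Python scripts to look and compute and a shell command to move; the robot and the scene stay as the last step left them, time stands still between calls to the robot, and variables do not carry over. Pictures are saved under pics/ and viewed, and the job is handed in when it is done.

```bash
ls; mkdir -p pics
cat > h.py <<'E'
import numpy as np, cv2
from plant import arm
from scipy.spatial.transform import Rotation as Rn
def snap(n,f):
    im=arm.read_camera(n); cv2.imwrite('pics/'+f,im[:,:,::-1]); return im
def ray(n,px,st=None):
    m=arm.camera_model(n); K=np.array(m['intrinsics']); D=np.array(m['D'])
    u=cv2.undistortPoints(np.array([[px]],float),K,D)[0,0]; d=np.array([u[0],u[1],1.])
    if n=='wrist':
        T=np.array(m['tool_from_camera']); R=Rn.from_rotvec(st['tcp_rot']).as_matrix()
        return R@T[:3,3]+np.array(st['tool_pos']), R@T[:3,:3]@d
    R=np.array(m['R']);t=np.array(m['t']); return -R.T@t, R.T@d
def atz(n,px,z,st=None):
    c,d=ray(n,px,st); return c+d*(z-c[2])/d[2]
def tri(rs):
    A=np.zeros((3,3));b=np.zeros(3)
    for c,d in rs:
        d=d/np.linalg.norm(d);P=np.eye(3)-np.outer(d,d);A+=P;b+=P@c
    x=np.linalg.solve(A,b)
    return x,[float(np.linalg.norm((np.eye(3)-np.outer(d,d)/(d@d))@(x-c))) for c,d in rs]
def proj(n,X,st=None):
    m=arm.camera_model(n);R=np.array(m['R']);t=np.array(m['t'])
    return cv2.projectPoints(np.atleast_2d(X).astype(float),cv2.Rodrigues(R)[0],t,np.array(m['intrinsics']),np.array(m['D']))[0][:,0]
E
python3 - <<'E'
from h import *
st=arm.observe();print(st)
for n in ['scene','side','wrist']:
    snap(n,n+'0.png')
    for t in ['mount','screen_hinge','screen_grip','index_block','plunger','gauge_bar','spray_can','parts_bin','screwdriver']:
        r=arm.place_of(n,t)
        print(n,t,[(np.round(q['pixel'],1).tolist(),round(q['p'],2)) for q in r[:2]])
E
```

```text
pics
{'t': 0.0, 'joints': array([-1.99842515e-02,  3.20313890e-01,  1.56569498e+00, -6.08329387e-06,
        1.25744392e+00, -2.00303994e-02]), 'joint_vel': array([ 0.00075035,  0.0004002 ,  0.00104699, -0.00111708,  0.00074817,
        0.0014627 ]), 'effort': array([ 7.05825660e-04, -4.15526962e+01, -2.34157133e+01, -1.88356019e-06,
        8.09230405e-03,  1.54784908e-05]), 'tool_pos': array([5.74431652e-01, 1.91205061e-05, 1.92663529e-01]), 'tcp_rot': array([-3.14155986e+00, -7.54421006e-05,  2.92147454e-03]), 'wrist_force': array([-0.78511739, -0.42497513,  0.95078097]), 'wrist_torque': array([-0.05109696, -0.00244205,  0.04755976]), 'gripper_width': 0.9921588174428102}
scene mount [([253.8, 227.8], 0.9)]
scene screen_hinge [([204.4, 200.9], 0.86)]
scene screen_grip [([264.2, 236.6], 0.62), ([294.9, 197.2], 0.57)]
scene index_block [([268.5, 236.0], 0.73)]
scene plunger []
scene gauge_bar [([204.8, 209.0], 0.6)]
scene spray_can [([211.1, 302.4], 0.86)]
scene parts_bin [([295.3, 299.5], 0.86), ([295.7, 196.8], 0.27)]
scene screwdriver []
side mount [([265.9, 237.3], 0.56)]
side screen_hinge [([307.5, 185.6], 0.57), ([242.2, 227.7], 0.52)]
side screen_grip [([225.7, 210.7], 0.57)]
side index_block [([241.1, 226.9], 0.84)]
side plunger [([239.9, 214.4], 0.53)]
side gauge_bar []
side spray_can []
side parts_bin [([191.6, 206.3], 0.92)]
side screwdriver [([318.0, 288.3], 0.79)]
wrist mount [([255.9, 80.7], 0.62)]
wrist screen_hinge [([390.4, 91.6], 0.89)]
wrist screen_grip [([132.5, 75.8], 0.98)]
wrist index_block []
wrist plunger []
wrist gauge_bar []
wrist spray_can []
wrist parts_bin []
wrist screwdriver [([250.5, 231.3], 0.87)]
```

View pics/scene0.png

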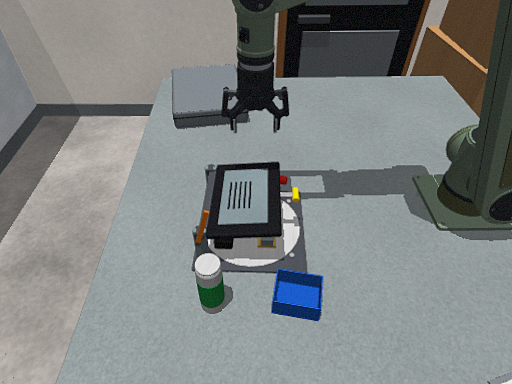

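View pics/side0.png

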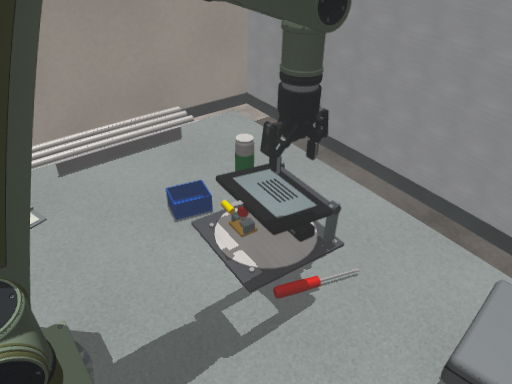

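View pics/wrist0.png

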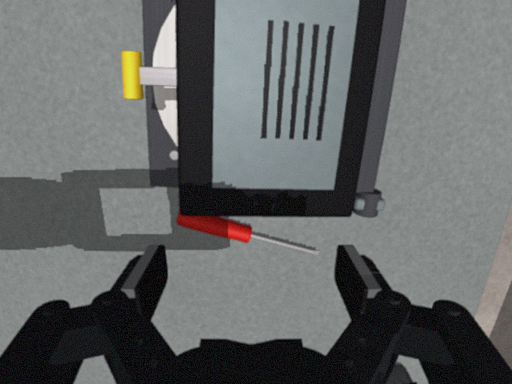

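The scene picture shows the yellow grip at (295,194), pointing to the robot. In the side view it is at (229,207) with the red knob at (241,211), and in the wrist view it is at (132,75). The can (211,283) and bin (297,294) are on the far left side, and the screwdriver is on the near right side.

Run:
```python
from h import *
st=arm.observe()
def yel(f):
    im=cv2.imread('pics/'+f)[:,:,::-1].astype(int); m=(im[...,0]>150)&(im[...,1]>130)&(im[...,2]<70)
    n,l,s,c=cv2.connectedComponentsWithStats(m.astype(np.uint8)); i=1+np.argmax(s[1:,4]); print(f,s[i],c[i]); return c[i]
g={n:yel(n+'0.png') for n in ['scene','side','wrist']}
print('grip',tri([ray(n,g[n],st) for n in g]))
print('grip ss',tri([ray(n,g[n],st) for n in ['scene','wrist']]), tri([ray(n,g[n],st) for n in ['side','wrist']]))
h={'scene':[204.4,200.9],'wrist':[390.4,91.6]}
print('hinge',tri([ray(n,h[n],st) for n in h]),[atz(n,h[n],.105,st) for n in h])
print('mount',atz('scene',[253.8,227.8],0),atz('side',[265.9,237.3],0),atz('wrist',[255.9,80.7],0,st))
print('block',atz('scene',[268.5,236],.012),atz('side',[241.1,226.9],.012))
print('plunger side',atz('side',[239.9,214.4],.0515))
print('can',atz('scene',[211.1,302.4],0),'bin',atz('scene',[295.3,299.5],0),atz('side',[191.6,206.3],0),'sd',atz('side',[318,288.3],.01),atz('wrist',[250.5,231.3],.01,st))
for n in ['scene','side']:print(n,ray(n,[256,192])[0])
```

```text
scene0.png [292 188   7  12  65] [295.01538462 193.56923077]
side0.png [221 200  13  11  69] [226.84057971 205.26086957]
wrist0.png [121  51  19  48 741] [130.46963563  73.39406208]
grip (array([0.48081173, 0.09360442, 0.12899375]), [0.0015674323348885135, 0.0017052382587836356, 0.0012311520739292682])
grip ss (array([0.48217257, 0.0940843 , 0.13123456]), [0.0005665484551371238, 0.0005665484551370104]) (array([0.4805921 , 0.09484482, 0.12697903]), [0.0006967920317311558, 0.0006967920317310073])
hinge (array([0.69939912, 0.08134765, 0.09852883]), [0.002261965074087719, 0.002261965074087633]) [array([0.69620189, 0.08915024, 0.105     ]), array([0.6988365 , 0.08080114, 0.105     ])]
mount [0.57721673 0.08656606 0.        ] [0.57720386 0.07621805 0.        ] [0.58243388 0.0903936  0.        ]
block [0.54114877 0.12384534 0.012     ] [0.54263476 0.13124567 0.012     ]
plunger side [0.53986807 0.13220176 0.0515    ]
can [0.67454378 0.29523468 0.        ] bin [0.49044502 0.29154699 0.        ] [0.49241605 0.28855595 0.        ] sd [ 0.55943534 -0.12280344  0.01      ] [ 0.57619127 -0.10372716  0.01      ]
scene [0.59481785 0.68943124 0.72039297]
side [ 0.10376886 -0.49424664  0.65104874]
```

Run:
```python
from h import *
for n,(r0,r1,c0,c1) in {'scene':(150,290,180,320),'side':(150,290,180,360)}.items():
    im=cv2.imread(f'pics/{n}0.png')[r0:r1,c0:c1]; cv2.imwrite(f'pics/{n}0z.png',cv2.resize(im,None,fx=4,fy=4,interpolation=cv2.INTER_CUBIC))
```

```text
(no output)
```

View pics/scene0z.png

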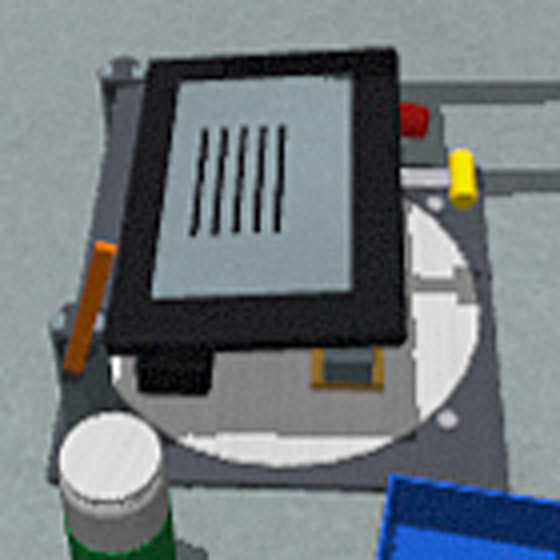

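View pics/side0z.png

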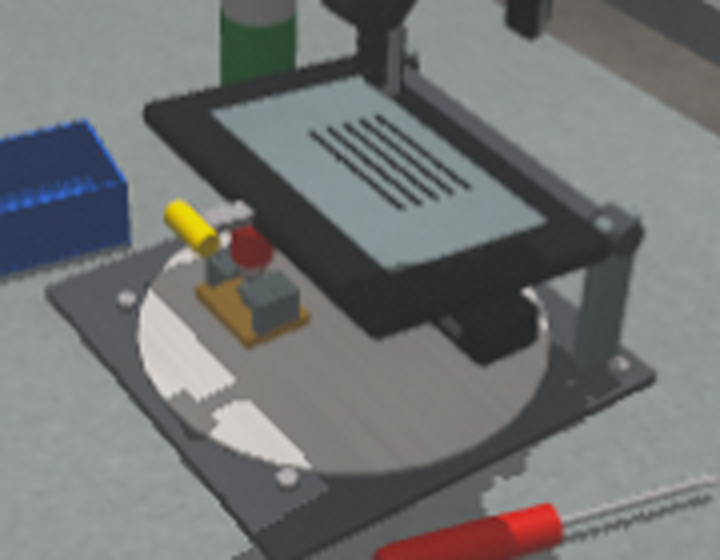

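```bash
cat > fit.py <<'E'
from h import *
from scipy.optimize import least_squares
st=arm.observe()
P=[('scene',(306.2,271.5),(-.135,.135,.008)),('scene',(192.5,271),(.135,.135,.008)),('side',(246,289),(-.135,-.135,.008)),('side',(191.8,223),(-.135,.135,.008)),('side',(343.8,244.5),(.135,-.135,.008)),('scene',(206,211),(.084,.134,.202)),
('scene',(295,193.6),'g'),('side',(226.8,205.3),'g'),('wrist',(130.5,73.4),'g')]
def w(p,X):
    if X=='g': X=(.11-.215*np.cos(p[3]),0,.105+.215*np.sin(p[3]))
    c,s=np.cos(p[2]),np.sin(p[2]); return np.array([p[0]+c*X[0]-s*X[1],p[1]+s*X[0]+c*X[1],X[2]])
def res(p):
    o=[]
    for n,px,X in P:
        c,d=ray(n,px,st); d=d/np.linalg.norm(d);v=w(p,X)-c; o+=list((v-d*(d@v))*1000)
    return o
r=least_squares(res,[.58,.088,0,.11],loss='soft_l1',f_scale=2)
print(r.x); e=np.linalg.norm(np.array(res(r.x)).reshape(-1,3),axis=1);print(e.round(1))
print('grip',w(r.x,'g'),'hinge',w(r.x,(.11,0,.105)),'grip75',w([*r.x[:3],1.309],'g'))
E
python3 fit.py
```

```text
[ 0.58243619  0.08583949 -0.06747844  0.11268229]
[3.9 8.2 4.4 7.6 2.  1.9 2.4 0.5 3.1]
grip [0.47903556 0.09282741 0.12917545] hinge [0.69218585 0.0784225  0.105     ] grip75 [0.63666703 0.08217452 0.31267422]
```

```bash
python3 - <<'E'
from h import *
st=arm.observe()
for a,b,z in [((178.5,20),(182,205),.133),((348,20),(351,200),.11),((121.5,53),(122.5,97),.129),((364.5,0),(336,190),.125),((213,20),(214,190),.13),((147,0),(151,180),.008),((404,10),(375,190),.008),((183,216),(345,216),.125),((212,189),(335,191),.125)]:
    A,B=atz('wrist',a,z,st),atz('wrist',b,z,st); d=A-B; print(a,d.round(4),'yaw',np.degrees(np.arctan2(-d[0],d[1])),np.degrees(np.arctan2(d[1],d[0])))
E
cd pics; python3 -c "
import cv2;im=cv2.imread('wrist0.png')[0:240,100:420];cv2.imwrite('w0z.png',cv2.resize(im,None,fx=2.4,fy=2.4))"
```

```text
(178.5, 20) [ 0.007  0.146 -0.   ] yaw -2.740706905823866 87.25929309417614
(348, 20) [-0.0178  0.1554  0.    ] yaw 6.5276398607178 96.52763986071781
(121.5, 53) [0.003 0.033 0.   ] yaw -5.193041560023216 84.8069584399768
(364.5, 0) [0.0094 0.1513 0.    ] yaw -3.5536296783411685 86.44637032165883
(213, 20) [0.0038 0.1334 0.    ] yaw -1.6257677705573685 88.37423222944264
(147, 0) [0.0147 0.2083 0.    ] yaw -4.023955729164244 85.97604427083576
(404, 10) [0.0079 0.214  0.    ] yaw -2.1255571279734835 87.87444287202652
(183, 216) [-0.1488 -0.      0.    ] yaw 90.00938240546348 -179.99061759453653
(212, 189) [-0.1094  0.0018  0.    ] yaw 89.0594713979407 179.0594713979407
```

View pics/w0z.png

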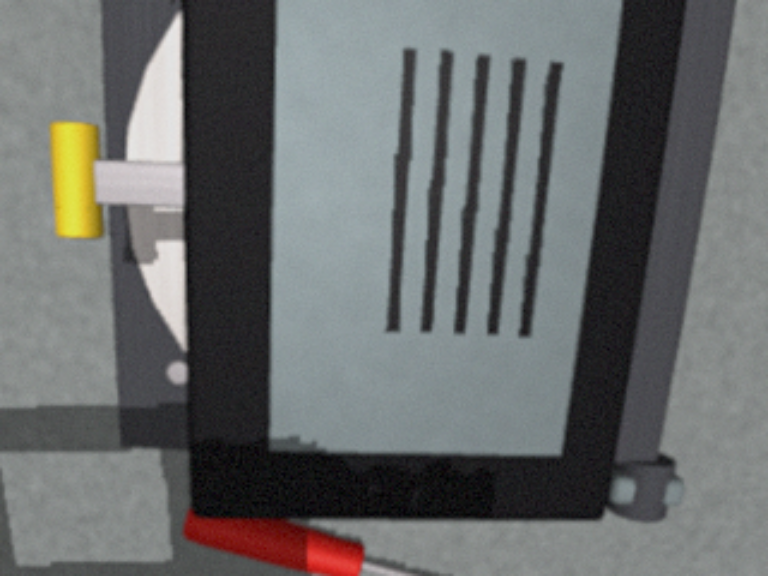

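```bash
python3 -m handwheel '[[[-0.05,-0.05,-0.009],0.039],[[-0.09,-0.09,-0.009],0.078],[[-0.117,-0.117,-0.009],0.117],[[-0.117,-0.117,-0.009],0.156],[[-0.117,-0.117,-0.009],0.195],[[-0.117,-0.117,-0.009],0.234],[[-0.117,-0.117,-0.009],0.273],[[-0.117,-0.117,-0.009],0.31]]' 0.4 40
python3 -m handwheel '[[[0,0,0],0.039],[[0,0,0],0.078],[[0,0,0],0.117],[[0,0,0],0.156],[[0,0,0],0.195],[[0,0,0],0.207],[[0,0,0],0.207]]'
python3 - <<'E'
from h import *
st=arm.observe();snap('wrist','wrist1.png');print(st['tool_pos'],st['gripper_width'],Rn.from_rotvec(st['tcp_rot']).as_matrix().round(3),st['t'])
r=arm.place_of('wrist','screen_grip');print(r[:2]);print(atz('wrist',r[0]['pixel'],.129,st))
E
```

```text
t: 2.17
tool_pos: [0.4813, 0.0938, 0.2009]
tcp_rot: [-2.772, 1.478, -0.001]
wrist_force: [0.2, -0.2, 0.2]
gripper_width: 0.699
t: 2.75
tool_pos: [0.4814, 0.0936, 0.2008]
tcp_rot: [-2.161, 2.28, -0.0]
wrist_force: [0.8, 0.1, 0.4]
gripper_width: 0.695
[0.48141707 0.09360212 0.20081446] 0.6948861593581616 [[-0.054 -0.999  0.   ]
 [-0.999  0.054  0.   ]
 [-0.    -0.    -1.   ]] 2.75
[{'pixel': [252.3, 184.0], 'p': 0.82}]
[0.4825347  0.09267899 0.129     ]
```

View pics/wrist1.png

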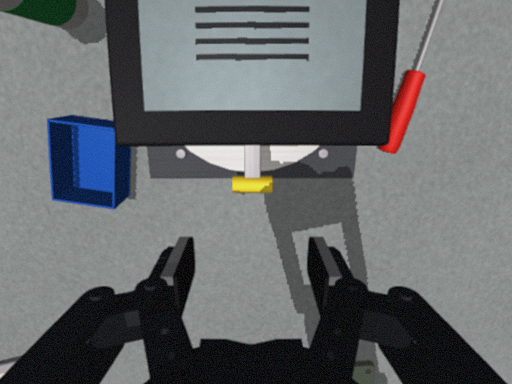

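The grip sits centred and square between the fingers at (252,184).

```bash
python3 -m handwheel '[[[0.001,-0.001,0.04],0],[[0.001,-0.001,0.08],0],[[0.001,-0.001,0.1],0],[[0.001,-0.001,0.113],0],[[0.001,-0.001,0.113],0]]' 
python3 -m handwheel '[[[0,0,0],0],[[0,0,0],0],[[0,0,0],0],[[0,0,0],0],[[0,0,0],0],[[0,0,0],0],[[0,0,0],0],[[0,0,0],0]]' -1 40
python3 - <<'E'
from h import *
st=arm.observe();snap('wrist','wrist2.png');snap('side','side2.png');print(st['tool_pos'],st['gripper_width'],st['wrist_force'])
E
```

```text
t: 3.27
tool_pos: [0.4803, 0.0924, 0.108]
tcp_rot: [2.159, -2.276, -0.005]
wrist_force: [0.3, 0.6, -0.2]
gripper_width: 0.701
t: 3.93
tool_pos: [0.4822, 0.0928, 0.1105]
tcp_rot: [-2.161, 2.28, -0.0]
wrist_force: [-0.4, -0.0, -0.3]
gripper_width: 0.002
[0.48224113 0.0927502  0.1104874 ] 0.0018674721826310854 [-0.3601892  -0.0070703  -0.27542812]
```

View pics/wrist2.png

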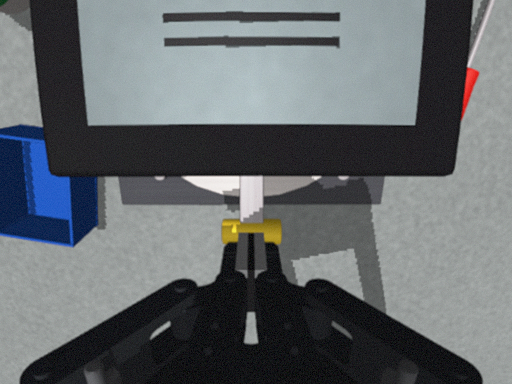

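View pics/side2.png

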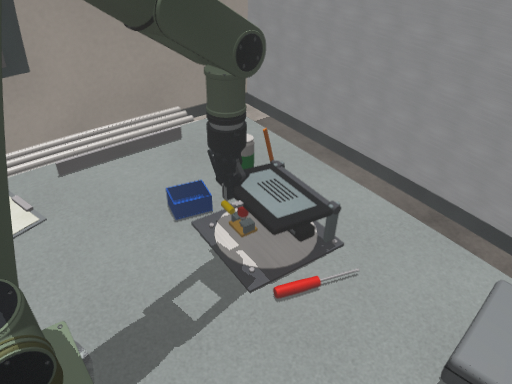

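The fingers shut on nothing (opening 0.002). The bar is at (252,231), under or just ahead of the closed tips. I'll triangulate it again from the two wrist poses.

```bash
python3 - <<'E'
from h import *
st=arm.observe()
m=arm.camera_model('wrist');T=np.linalg.inv(np.array(m['tool_from_camera']));print(T.round(3))
for z in (0,-.019): print(cv2.projectPoints(np.array([[0,0,z]]),cv2.Rodrigues(T[:3,:3])[0],T[:3,3],np.array(m['intrinsics']),np.array(m['D']))[0])
def yel(f):
    im=cv2.imread('pics/'+f)[:,:,::-1].astype(int); m=(im[...,0]>110)&(im[...,1]>90)&(im[...,2]<60)
    n,l,s,c=cv2.connectedComponentsWithStats(m.astype(np.uint8)); i=1+np.argmax(s[1:,4]); print(f,s[i]); return s[i][0]+s[i][2]/2-.5,s[i][1]+s[i][3]/2-.5
R=Rn.from_matrix
s0=dict(tool_pos=[0.57443,0,.19266],tcp_rot=[-3.14156,-7.5e-5,.00292])
s1=dict(tool_pos=[.481417,.093602,.200814],tcp_rot=[-2.161,2.28,0])
rs=[ray('wrist',yel('wrist0.png'),s0),ray('wrist',yel('wrist1.png'),s1),ray('wrist',yel('wrist2.png'),st),ray('scene',yel('scene0.png')),ray('side',yel('side0.png')),ray('side',yel('side2.png'))]
print(tri(rs),tri(rs[:3]),tri(rs[1:3]))
E
cd pics; python3 -c "
import cv2;im=cv2.imread('wrist2.png')[160:320,150:360];cv2.imwrite('w2z.png',cv2.resize(im,None,fx=3.5,fy=3.5))
im=cv2.imread('side2.png')[140:260,170:330];cv2.imwrite('s2z.png',cv2.resize(im,None,fx=4.5,fy=4.5))"
```

```text
[[ 1.    -0.001  0.     0.001]
 [ 0.001  0.947 -0.321  0.021]
 [ 0.     0.321  0.947  0.197]
 [ 0.     0.     0.     1.   ]]Traceback (most recent call last):
  File "<stdin>", line 4, in <module>
cv2.error: OpenCV(4.12.0) /io/opencv/modules/calib3d/src/calibration_base.cpp:1490: error: (-215:Assertion failed) npoints >= 0 && (depth == CV_32F || depth == CV_64F) in function 'projectPoints'
```

View pics/w2z.png

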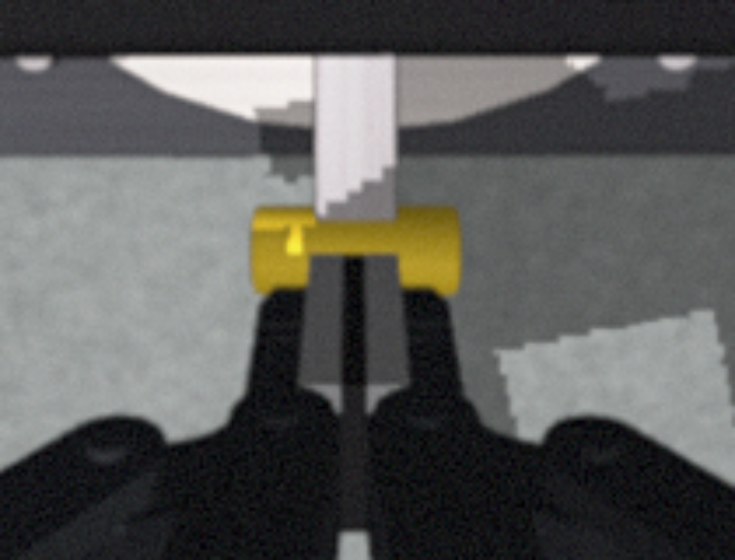

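View pics/s2z.png

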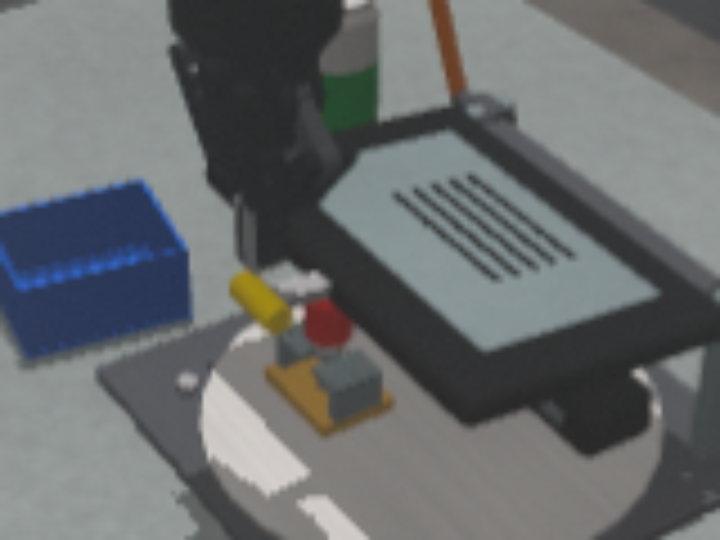

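Run:
```python
from h import *
st=arm.observe()
m=arm.camera_model('wrist');T=np.linalg.inv(np.array(m['tool_from_camera']));print(T[:3].round(3).tolist())
for z in (0.,-.019): print(cv2.projectPoints(np.array([[0,0,z]]),cv2.Rodrigues(T[:3,:3])[0],T[:3,3],np.array(m['intrinsics']),np.array(m['D']))[0])
def yel(f):
    im=cv2.imread('pics/'+f)[:,:,::-1].astype(int); m=(im[...,0]>110)&(im[...,1]>90)&(im[...,2]<60)
    n,l,s,c=cv2.connectedComponentsWithStats(m.astype(np.uint8)); i=1+np.argmax(s[1:,4]); print(f,s[i]); return s[i][0]+s[i][2]/2-.5,s[i][1]+s[i][3]/2-.5
s0=dict(tool_pos=[0.57443,0,.19266],tcp_rot=[-3.14156,-7.5e-5,.00292])
s1=dict(tool_pos=[.481417,.093602,.200814],tcp_rot=[-2.161,2.28,0])
rs=[ray('wrist',yel('wrist0.png'),s0),ray('wrist',yel('wrist1.png'),s1),ray('wrist',yel('wrist2.png'),st),ray('scene',yel('scene0.png')),ray('side',yel('side0.png')),ray('side',yel('side2.png'))]
print(tri(rs),tri(rs[:3]),tri(rs[1:3]))
```

```text
[[1.0, -0.001, 0.0, 0.001], [0.001, 0.947, -0.321, 0.021], [0.0, 0.321, 0.947, 0.197]]
[[[251.54070984 219.30551294]]]
[[[251.62322559 232.60956555]]]
wrist0.png [121  51  22  48 597]
wrist1.png [232 176  41  17 441]
wrist2.png [222 219  60  25 953]
scene0.png [292 188   7  14  82]
side0.png [221 201  13  13  92]
side2.png [229 220  15  15  90]
(array([0.47750865, 0.08666541, 0.1099973 ]), [0.00886932766956029, 0.006623764603765022, 0.0075072788069593995, 0.007986946702657694, 0.015374306686338983, 0.03257051527915116]) (array([0.48017084, 0.09329534, 0.12450313]), [0.0015454959597328841, 0.0008971087130040929, 0.0006709166527173265]) (array([0.48155596, 0.0929271 , 0.12600746]), [6.661391767418445e-05, 6.661391767417747e-05])
```

Run:
```python
from h import *
st=arm.observe();print(st['t'],arm.tcp_to_grasp)
p=st['tool_pos']
for dz in (0,.019,.03): print(dz,proj('side',p+[0,0,dz]),proj('scene',p+[0,0,dz]))
im=snap('scene','scene3.png'); im2=snap('side','side3.png')
a=cv2.resize(cv2.cvtColor(im[100:240,200:340],cv2.COLOR_RGB2BGR),None,fx=2.8,fy=2.8);b=cv2.resize(cv2.cvtColor(im2[140:280,150:290],cv2.COLOR_RGB2BGR),None,fx=2.8,fy=2.8)
cv2.imwrite('pics/c3.png',np.hstack([a,b]))
```

```text
4.0333 0.0187
0 [[228.45227979 211.71256509]] [[293.97173349 199.49329605]]
0.019 [[228.28192852 204.69769176]] [[294.65698953 193.83095509]]
0.03 [[228.18231324 200.55380118]] [[295.06400602 190.47086375]]
```

View pics/c3.png

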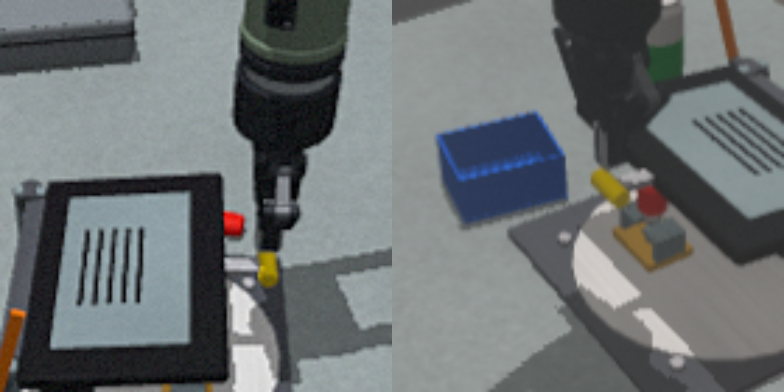

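Run:
```python
from h import *
p=np.array([.57443,0,.19266])
for dz in (0,.013,.026,.04): print(dz,proj('scene',[p+[.045,0,dz],p+[-.045,0,dz]]).round(1).tolist(),proj('side',[p+[.045,0,dz],p+[-.045,0,dz]]).round(1).tolist())
a=cv2.imread('pics/scene0.png')[80:160,200:320];b=cv2.imread('pics/side0.png')[90:190,240:360]
cv2.imwrite('pics/c4.png',np.hstack([cv2.resize(a,(390,260)),cv2.resize(b,(390,325))[:260]]))
```

```text
0 [[236.1, 148.6], [273.4, 148.3]] [[307.7, 179.3], [274.0, 193.7]]
0.013 [[235.9, 144.2], [273.7, 143.9]] [[308.3, 174.0], [274.3, 188.2]]
0.026 [[235.7, 139.7], [273.9, 139.5]] [[308.9, 168.6], [274.6, 182.6]]
0.04 [[235.6, 134.8], [274.2, 134.6]] [[309.5, 162.7], [275.0, 176.5]]
```

View pics/c4.png

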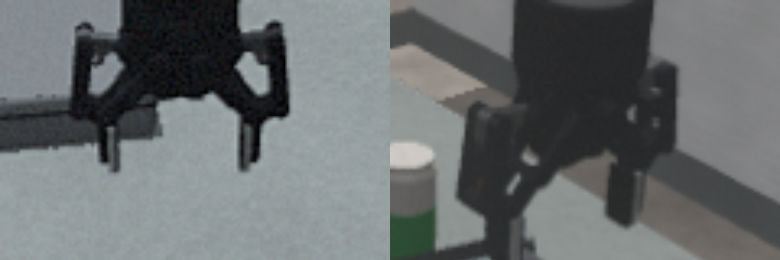

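Both fixed views put the shut fingertips about 30 mm above the reported TCP (scene row 189 against a predicted 199.5). The open tips in the first picture are off by a similar amount, so the fingers closed above the bar. I'll open, go about 27 mm lower and check.

```bash
python3 -m handwheel '[[[0,0,0],0],[[0,0,0],0],[[0,0,0],0],[[0,0,0],0],[[0,0,0],0],[[0,0,0.011],0],[[0,0,0.022],0],[[0,0,0.034],0]]' 0.4 40
python3 -m handwheel '[[[0,0,0],0],[[0,0,0],0],[[0,0,0],0],[[0,0,0],0],[[0,0,0],0],[[0,0,0],0],[[0,0,0],0]]' -1 40
python3 - <<'E'
from h import *
st=arm.observe();w=snap('wrist','wrist4.png');s=snap('scene','scene4.png');print(st['tool_pos'],st['gripper_width'],st['wrist_force'])
a=cv2.resize(w[160:320,150:360],(480,366));b=cv2.resize(s[150:260,240:340],(300,330));c=np.zeros((366,780,3),np.uint8);c[:,:480]=a;c[:330,480:]=b
cv2.imwrite('pics/c5.png',c[:,:,::-1])
E
```

```text
t: 4.8
tool_pos: [0.482, 0.0927, 0.0821]
tcp_rot: [2.161, -2.28, -0.0]
wrist_force: [0.2, -0.4, -0.1]
gripper_width: 0.698
t: 5.38
tool_pos: [0.4815, 0.0925, 0.0828]
tcp_rot: [2.16, -2.279, -0.001]
wrist_force: [-1.0, -2.1, -5.5]
gripper_width: 0.405
[0.48149209 0.09246905 0.08281375] 0.4045704594889791 [-1.02654066 -2.12305949 -5.48615822]
```

View pics/c5.png

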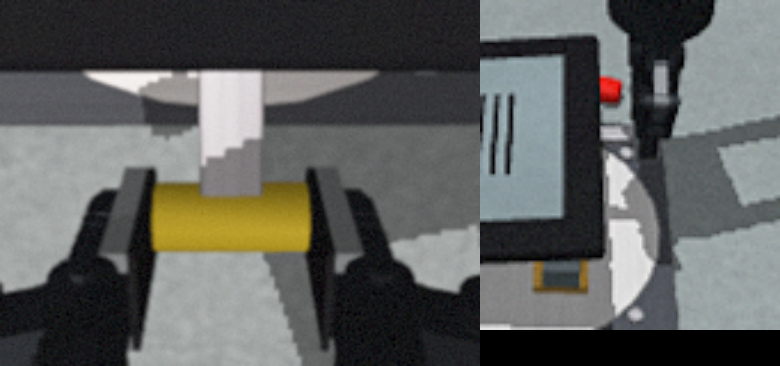

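Gripped: opening 0.405 is about 34 mm, and both pads are on the bar's end faces. Next I'll work out the arc rows.

Run:
```python
import numpy as np
th=.112+np.arange(25)*(1.309-.112)/24
for k in range(3):
    s=th[8*k]; print([[round(-.215*(np.cos(s)-np.cos(t))/.8,4),round(-.215*(np.sin(t)-np.sin(s))/.8,4)] for t in th[8*k+1:8*k+9]])
```

```text
[[np.float64(-0.0018), np.float64(-0.0133)], [np.float64(-0.0043), np.float64(-0.0264)], [np.float64(-0.0075), np.float64(-0.0395)], [np.float64(-0.0112), np.float64(-0.0523)], [np.float64(-0.0157), np.float64(-0.065)], [np.float64(-0.0207), np.float64(-0.0774)], [np.float64(-0.0264), np.float64(-0.0895)], [np.float64(-0.0326), np.float64(-0.1014)]]
[[np.float64(-0.0068), np.float64(-0.0115)], [np.float64(-0.0143), np.float64(-0.0227)], [np.float64(-0.0222), np.float64(-0.0335)], [np.float64(-0.0307), np.float64(-0.0439)], [np.float64(-0.0397), np.float64(-0.0538)], [np.float64(-0.0492), np.float64(-0.0633)], [np.float64(-0.0591), np.float64(-0.0723)], [np.float64(-0.0695), np.float64(-0.0807)]]
[[np.float64(-0.0108), np.float64(-0.008)], [np.float64(-0.0219), np.float64(-0.0154)], [np.float64(-0.0335), np.float64(-0.0222)], [np.float64(-0.0453), np.float64(-0.0285)], [np.float64(-0.0575), np.float64(-0.0341)], [np.float64(-0.0699), np.float64(-0.0392)], [np.float64(-0.0825), np.float64(-0.0436)], [np.float64(-0.0954), np.float64(-0.0474)]]
```

```bash
python3 -m handwheel '[[[0,-0.002,-0.013],0],[[0,-0.004,-0.026],0],[[0,-0.0075,-0.0395],0],[[0,-0.011,-0.052],0],[[0,-0.016,-0.065],0],[[0,-0.021,-0.077],0],[[0,-0.026,-0.0895],0],[[0,-0.0325,-0.1015],0]]'
python3 - <<'E'
from h import *
st=arm.observe();w=snap('wrist','wrist6.png');s=snap('side','side6.png');print(st['tool_pos'],st['gripper_width'],st['wrist_force'])
a=cv2.resize(w,(400,300));b=cv2.resize(s[100:300,150:400],(375,300))
cv2.imwrite('pics/c6.png',np.hstack([a,b])[:,:,::-1])
E
```

```text
t: 6.15
tool_pos: [0.5092, 0.091, 0.1644]
tcp_rot: [-2.161, 2.279, -0.003]
wrist_force: [4.2, -1.3, -9.9]
gripper_width: 0.405
[0.50920144 0.09101584 0.16444086] 0.40487900970775964 [ 4.22622149 -1.2752161  -9.93721533]
```

View pics/c6.png

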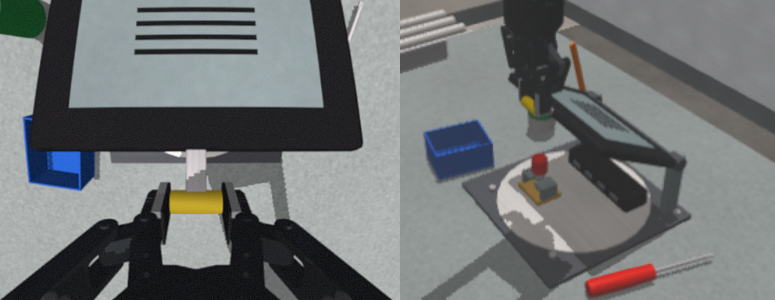

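The screen is following: the bar is still between the pads and the knob at (540,160) of the composite is now uncovered. Forces are moderate, so I'll carry on along the arc.

```bash
python3 -m handwheel '[[[0,-0.007,-0.0115],0],[[0,-0.0143,-0.0227],0],[[0,-0.022,-0.0335],0],[[0,-0.031,-0.044],0],[[0,-0.04,-0.054],0],[[0,-0.049,-0.063],0],[[0,-0.059,-0.072],0],[[0,-0.0695,-0.081],0]]'
python3 -m handwheel '[[[0,-0.011,-0.008],0],[[0,-0.022,-0.0155],0],[[0,-0.0335,-0.022],0],[[0,-0.045,-0.0285],0],[[0,-0.0575,-0.034],0],[[0,-0.07,-0.039],0],[[0,-0.0825,-0.0435],0],[[0,-0.0955,-0.0475],0]]'
python3 -m handwheel '[[[0,0,0],0],[[0,0,0],0]]'
python3 - <<'E'
from h import *
st=arm.observe();w=snap('wrist','wrist7.png');s=snap('side','side7.png');c=snap('scene','scene7.png');print(st['tool_pos'],st['gripper_width'],st['wrist_force'])
a=cv2.resize(w,(256,300));b=cv2.resize(s[60:260,200:370],(255,300));d=cv2.resize(c[100:300,160:330],(255,300))
cv2.imwrite('pics/c7.png',np.hstack([a,b,d])[:,:,::-1])
E
```

```text
t: 6.92
tool_pos: [0.5624, 0.0882, 0.2274]
tcp_rot: [2.159, -2.277, -0.004]
wrist_force: [0.1, -2.2, -10.1]
gripper_width: 0.403
t: 7.58
tool_pos: [0.6379, 0.0843, 0.266]
tcp_rot: [2.159, -2.276, -0.006]
wrist_force: [-4.5, -2.0, -3.2]
gripper_width: 0.403
t: 7.75
tool_pos: [0.6404, 0.0842, 0.2667]
tcp_rot: [-2.16, 2.28, -0.001]
wrist_force: [1.1, -1.1, -4.5]
gripper_width: 0.404
[0.64042547 0.08423534 0.26670285] 0.40351262244184166 [ 1.10986136 -1.05445173 -4.50592852]
```

View pics/c7.png

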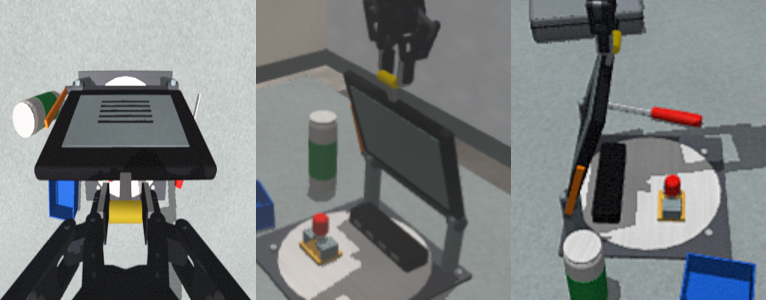

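The screen stands about parallel to the orange bar. The grip geometry gives 75° from both height and horizontal travel. Releasing straight up, then locating the knob.

```bash
python3 -m handwheel '[[[0,0,0],0],[[0,0,0],0],[[0,0,0],0],[[0,0,0],0],[[0,0,-0.02],0],[[0,0,-0.05],0],[[0,0,-0.08],0],[[0,0,-0.09],0]]' 0.4 40
python3 -m handwheel '[[[0,0.05,0],0],[[0,0.09,0],0],[[0,0.12,0],0],[[0,0.13,0],0],[[0,0.13,0],0]]' 0
python3 - <<'E'
from h import *
st=arm.observe();print(st['t'],st['tool_pos'],Rn.from_rotvec(st['tcp_rot']).as_matrix().round(3).tolist())
def red(im):
    im=im.astype(int); m=(im[...,0]>110)&(im[...,1]<50)&(im[...,2]<50)
    n,l,s,c=cv2.connectedComponentsWithStats(m.astype(np.uint8)); return [(s[i].tolist(),c[i].round(1).tolist()) for i in range(1,n) if s[i,4]>25]
ims={}
for n in ['scene','side','wrist']:
    ims[n]=snap(n,n+'8.png'); print(n,red(ims[n]))
    for t in ['plunger','index_block','screen_grip','gauge_bar']:
        r=arm.place_of(n,t)
        print(n,t,[(np.round(q['pixel'],1).tolist(),round(q['p'],2)) for q in r[:2]], atz(n,r[0]['pixel'],{'plunger':.0515,'index_block':.012}.get(t,.3),st).round(4) if r else '')
a=cv2.resize(ims['wrist'],(256,300));b=cv2.resize(ims['side'][60:260,200:370],(255,300));d=cv2.resize(ims['scene'][100:300,160:330],(255,300))
cv2.imwrite('pics/c8.png',np.hstack([a,b,d])[:,:,::-1])
E
```

```text
t: 8.57
tool_pos: [0.6409, 0.0847, 0.3435]
tcp_rot: [-2.158, 2.275, -0.006]
wrist_force: [-0.9, 0.5, -0.0]
gripper_width: 0.702
t: 8.98
tool_pos: [0.5346, 0.0901, 0.34]
tcp_rot: [-2.161, 2.278, -0.001]
wrist_force: [0.0, -0.1, -0.0]
gripper_width: 0.497
8.9833 [0.5345833  0.09007714 0.34000024] [[-0.053, -0.999, 0.001], [-0.999, 0.053, 0.0], [-0.0, -0.001, -1.0]]
scene [([253, 172, 34, 11, 205], [270.2, 176.9]), ([263, 217, 10, 8, 63], [267.4, 220.7])]
scene plunger [([263.4, 224.9], 0.64)] [0.5548 0.1208 0.0515]
scene index_block [([267.4, 237.9], 0.59)] [0.5442 0.1298 0.012 ]
scene screen_grip [([226.9, 129.5], 0.95)] [0.634  0.0764 0.3   ]
scene gauge_bar [([205.9, 211.2], 0.64)] [0.6599 0.3022 0.3   ]
side [([284, 279, 23, 7, 28], [295.2, 281.5]), ([274, 280, 46, 16, 196], [297.9, 288.0])]
side plunger [([238.9, 213.6], 0.71)] [0.5397 0.1361 0.0515]
side index_block [([243.0, 226.7], 0.7), ([242.4, 181.5], 0.35)] [0.5469 0.1292 0.012 ]
side screen_grip [] 
side gauge_bar [([263.5, 129.4], 0.97), ([241.2, 224.3], 0.25)] [0.5493 0.0648 0.3   ]
wrist [([343, 109, 31, 58, 607], [357.5, 139.5]), ([216, 132, 16, 15, 125], [224.1, 139.1])]
wrist plunger [([229.9, 138.8], 0.62), ([123.8, 63.3], 0.6)] [0.542  0.1233 0.0515]
wrist index_block [([228.1, 132.7], 0.65), ([111.4, 40.6], 0.25)] [0.5462 0.1287 0.012 ]
wrist screen_grip [([249.1, 72.4], 0.58)] [0.6281 0.087  0.3   ]
wrist gauge_bar [([114.5, 38.7], 0.89)] [0.6561 0.1782 0.3   ]
```

View pics/c8.png

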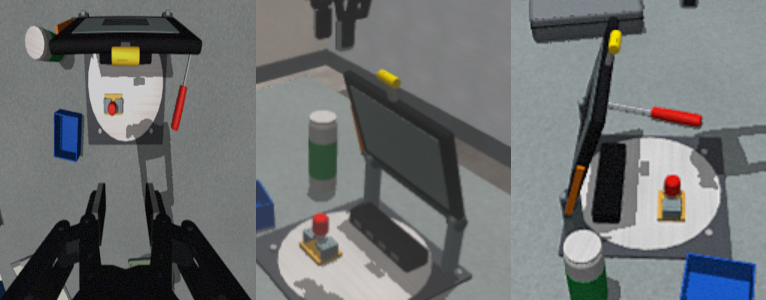

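```bash
cat > knob.py <<'E'
from h import *
def knob(n,im,box):
    c0,r0,c1,r1=box; h=cv2.cvtColor(im[r0:r1,c0:c1],cv2.COLOR_RGB2HSV); m=((h[...,0]<6)|(h[...,0]>174))&(h[...,1]>150)&(h[...,2]>60)
    k,l,s,c=cv2.connectedComponentsWithStats(m.astype(np.uint8)); i=1+np.argmax(s[1:,4]); b=s[i]; return (b[0]+b[2]/2-.5+c0,b[1]+b[3]/2-.5+r0),b.tolist(),c[i]+[c0,r0]
E
python3 - <<'E'
from knob import *
st=arm.observe()
rs=[]
for n,b in {'scene':(250,200,285,235),'side':(225,195,260,225),'wrist':(200,115,250,165)}.items():
    im=cv2.imread(f'pics/{n}8.png')[:,:,::-1].copy(); p,bb,c=knob(n,im,b); print(n,p,bb,c); rs.append(ray(n,p,st)); print(atz(n,p,.067,st))
print(tri(rs),tri(rs[:2]))
E
```

```text
scene (np.float64(267.5), np.float64(223.5)) [13, 17, 10, 14, 117] [267.1965812  223.28205128]
[0.54578227 0.1297934  0.067     ]
side (np.float64(242.5), np.float64(205.0)) [13, 7, 10, 7, 55] [242.38181818 205.38181818]
[0.55457808 0.14228658 0.067     ]
wrist (np.float64(224.0), np.float64(138.0)) [16, 15, 17, 17, 216] [224.00925926 138.44444444]
[0.54752987 0.13057425 0.067     ]
(array([0.54768436, 0.13257454, 0.07336461]), [0.00253500433735997, 0.002043875865152147, 0.0027367264617849845]) (array([0.54758972, 0.13484721, 0.07395953]), [0.0014860024945333634, 0.001486002494533218])
```

```bash
python3 -m handwheel '[[[-0.02,-0.006,0.03],0],[[-0.04,-0.0125,0.06],0],[[-0.051,-0.0125,0.1],0],[[-0.051,-0.0125,0.14],0],[[-0.051,-0.0125,0.175],0],[[-0.051,-0.0125,0.175],0],[[-0.051,-0.0125,0.175],0]]' 0.3
python3 - <<'E'
from knob import *
st=arm.observe();im=snap('wrist','wrist9.png');print(st['t'],st['tool_pos'],st['gripper_width'],st['wrist_force'])
r=arm.place_of('wrist','plunger');print(r[:2],atz('wrist',r[0]['pixel'],.0515,st) if r else 0)
p,b,c=knob('wrist',im,(180,120,330,300));print(p,b,c,atz('wrist',p,.067,st))
E
```

```text
t: 10.32
tool_pos: [0.5477, 0.13, 0.1985]
tcp_rot: [2.16, -2.278, -0.002]
wrist_force: [-0.0, 0.3, 1.0]
gripper_width: 0.653
10.3167 [0.54768164 0.12999016 0.19850075] 0.6533078281128236 [-0.01084617  0.32032891  0.96843029]
[{'pixel': [252.9, 160.7], 'p': 0.72}] [0.5513727  0.12777614 0.0515    ]
(np.float64(251.0), np.float64(167.5)) [60, 34, 23, 28, 495] [250.93333333 167.96767677] [0.54774499 0.13013447 0.067     ]
```

View pics/wrist9.png

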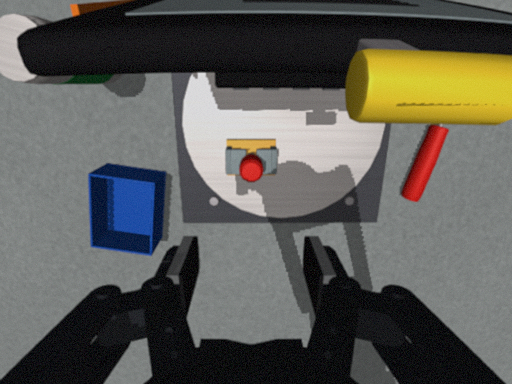

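The knob is centred at (251,168), but the yellow grip looms at (440,88): the wrist camera side is close to the raised screen. I'll rise and make a half turn, so the camera side faces the robot before going down.

```bash
python3 -m handwheel '[[[0,0,-0.03],-0.039],[[0,0,-0.06],-0.078],[[0,0,-0.06],-0.117],[[0,0,-0.06],-0.156],[[0,0,-0.06],-0.195],[[0,0,-0.06],-0.234],[[0,0,-0.06],-0.273],[[0,0,-0.06],-0.312]]'
python3 -m handwheel '[[[0,0,0],-0.039],[[0,0,0],-0.078],[[0,0,0],-0.117],[[0,0,0],-0.156],[[0,0,0],-0.195],[[0,0,0],-0.234],[[0,0,0],-0.273],[[0,0,0],-0.312]]'
python3 -m handwheel '[[[0,0,0],-0.039],[[0,0,0],-0.078],[[0,0,0],-0.117],[[0,0,0],-0.156],[[0,0,0],-0.195],[[0,0,0],-0.234],[[0,0,0],-0.273],[[0,0,0],-0.312]]'
python3 -m handwheel '[[[0,0,0],-0.039],[[0,0,0],-0.064],[[0,0,0.03],-0.064],[[0,0,0.07],-0.064],[[0,0,0.1],-0.064],[[0,0,0.12],-0.064],[[0,0,0.12],-0.064]]'
python3 - <<'E'
from knob import *
st=arm.observe();im=snap('wrist','wrist10.png');print(st['t'],st['tool_pos'],st['gripper_width'],st['wrist_force'],st['joints'],Rn.from_rotvec(st['tcp_rot']).as_matrix().round(3).tolist())
p,b,c=knob('wrist',im,(180,120,330,330));print(p,b,c,atz('wrist',p,.067,st))
snap('side','side10.png')
E
```

```text
t: 11.08
tool_pos: [0.5495, 0.1302, 0.2502]
tcp_rot: [-2.98, 0.985, -0.008]
wrist_force: [0.4, -0.0, 0.5]
gripper_width: 0.655
t: 11.75
tool_pos: [0.5495, 0.1302, 0.2501]
tcp_rot: [-3.096, -0.534, -0.009]
wrist_force: [0.9, -0.5, 0.1]
gripper_width: 0.648
t: 12.42
tool_pos: [0.5495, 0.1302, 0.2501]
tcp_rot: [2.478, 1.927, 0.008]
wrist_force: [-0.3, -0.2, -0.9]
gripper_width: 0.649
t: 13.0
tool_pos: [0.5474, 0.1297, 0.15]
tcp_rot: [-2.279, -2.16, 0.004]
wrist_force: [-0.6, -0.2, 0.6]
gripper_width: 0.647
13.0 [0.54736943 0.12972991 0.15000042] 0.6465118557048999 [-0.57961877 -0.2002817   0.60360906] [ 2.12284894e-01  3.32568178e-01  1.65965531e+00 -2.99337192e-05
  1.15216918e+00 -1.30480159e+00] [[0.054, 0.999, -0.003], [0.999, -0.054, -0.001], [-0.001, -0.003, -1.0]]
(np.float64(251.0), np.float64(179.5)) [58, 44, 27, 32, 684] [250.77046784 179.86111111] [0.54744553 0.1307691  0.067     ]
```

View pics/wrist10.png

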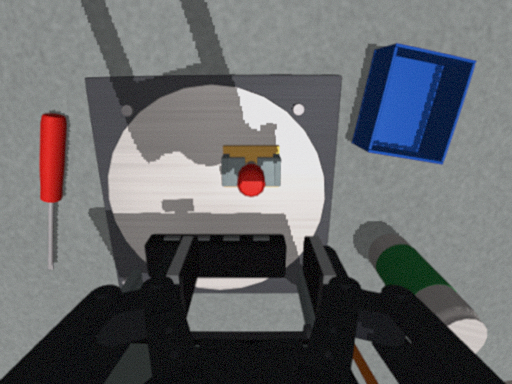

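View pics/side10.png

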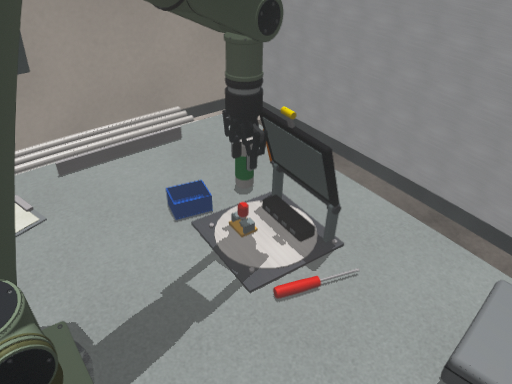

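The knob (251,180) is centred between the fingers, matches the earlier estimate (0.547, 0.130) and nothing is near it. Going down so that the tips end near z = 0.058.

```bash
python3 -m handwheel '[[[0.001,0,0.04],0],[[0.001,0,0.08],0],[[0.001,0,0.11],0],[[0.001,0,0.13],0],[[0.001,0,0.145],0],[[0.001,0,0.157],0],[[0.001,0,0.157],0]]'
python3 - <<'E'
from h import *
st=arm.observe();w=snap('wrist','wrist11.png');s=snap('side','side11.png');c=snap('scene','scene11.png');print(st['t'],st['tool_pos'],st['gripper_width'],st['wrist_force'])
a=cv2.resize(w[100:330,140:370],(400,400));b=cv2.resize(s[150:250,190:290],(380,380));d=np.zeros((400,380,3),np.uint8);d[:380]=b
cv2.imwrite('pics/c11.png',np.hstack([a,d])[:,:,::-1])
E
```

```text
t: 13.68
tool_pos: [0.549, 0.131, 0.0257]
tcp_rot: [2.28, 2.161, 0.001]
wrist_force: [-0.6, 0.1, 0.3]
gripper_width: 0.651
13.6833 [0.54899892 0.13098046 0.02573832] 0.651466111102459 [-0.64500126  0.12515867  0.26899151]
```

View pics/c11.png

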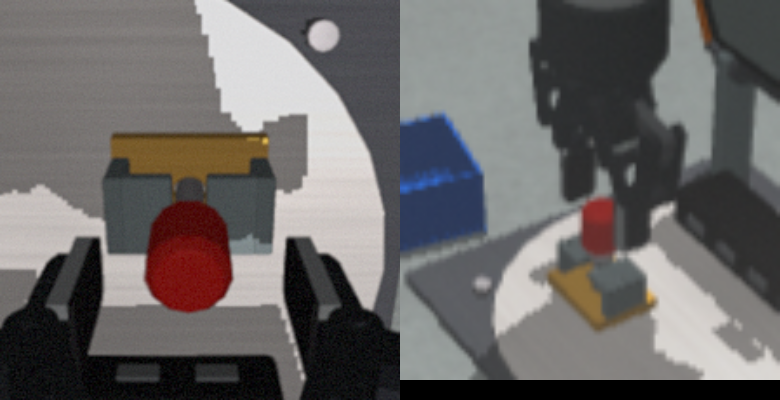

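View pics/scene11.png

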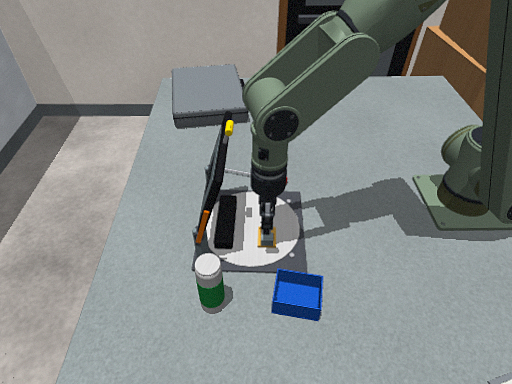

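```bash
python3 -m handwheel '[[[0,0.001,0.005],0],[[0,0.001,0.005],0],[[0,0.001,0.005],0],[[0,0.001,0.005],0],[[0,0.001,0.005],0],[[0,0.001,0.005],0],[[0,0.001,0.005],0],[[0,0.001,0.005],0]]' -1 80
python3 - <<'E'
from h import *
st=arm.observe();w=snap('wrist','wrist12.png');s=snap('side','side12.png');print(st['t'],st['tool_pos'],st['gripper_width'],st['wrist_force'])
a=cv2.resize(w[100:330,140:370],(400,400));b=cv2.resize(s[150:250,190:290],(380,380));d=np.zeros((400,380,3),np.uint8);d[:380]=b
cv2.imwrite('pics/c12.png',np.hstack([a,d])[:,:,::-1])
E
```

```text
t: 14.5
tool_pos: [0.5495, 0.1296, 0.0226]
tcp_rot: [2.277, 2.161, -0.001]
wrist_force: [-0.9, -5.3, 5.4]
gripper_width: 0.272
14.5 [0.54945617 0.12964333 0.02255143] 0.2715234956117745 [-0.90519868 -5.27960613  5.3825324 ]
```

View pics/c12.png

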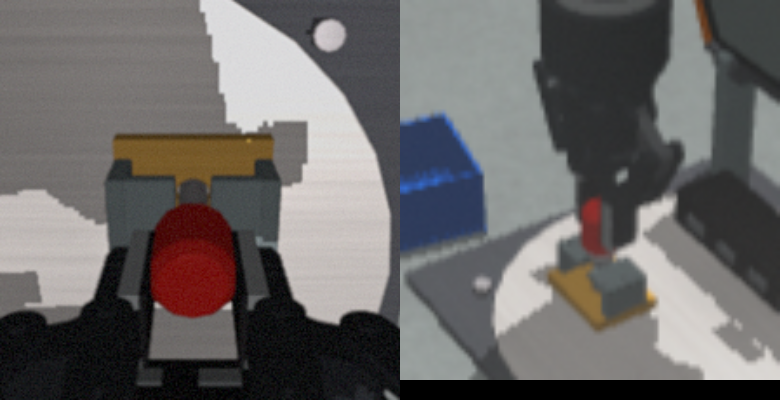

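Knob gripped (0.27, about 23–26 mm), and the pads clear the bridge. Pulling up.

```bash
python3 -m handwheel '[[[-0.001,0,-0.003],0],[[-0.001,0,-0.006],0],[[-0.001,0,-0.009],0],[[-0.001,0,-0.012],0],[[-0.001,0,-0.015],0],[[-0.001,0,-0.018],0],[[-0.001,0,-0.02],0],[[-0.001,0,-0.02],0]]'
python3 -m handwheel '[[[0,0,-0.0015],0],[[0,0,-0.003],0],[[0,0,-0.0045],0],[[0,0,-0.006],0],[[0,0,-0.007],0],[[0,0,-0.007],0],[[0,0,-0.007],0]]'
python3 - <<'E'
from h import *
st=arm.observe();w=snap('wrist','wrist13.png');s=snap('side','side13.png');print(st['t'],st['tool_pos'],st['gripper_width'],st['wrist_force'])
a=cv2.resize(w[100:330,140:370],(400,400));b=cv2.resize(s[150:250,190:290],(380,380));d=np.zeros((400,380,3),np.uint8);d[:380]=b
cv2.imwrite('pics/c13.png',np.hstack([a,d])[:,:,::-1])
E
```

```text
t: 15.27
tool_pos: [0.5494, 0.1297, 0.0373]
tcp_rot: [2.279, 2.161, -0.0]
wrist_force: [4.4, -3.4, -8.9]
gripper_width: 0.268
t: 15.85
tool_pos: [0.5493, 0.1296, 0.0424]
tcp_rot: [2.279, 2.161, -0.001]
wrist_force: [4.6, -4.2, -10.0]
gripper_width: 0.269
15.85 [0.54932818 0.12964792 0.04237941] 0.2692420752619409 [ 4.61398664 -4.19554288 -9.99809286]
```

View pics/c13.png

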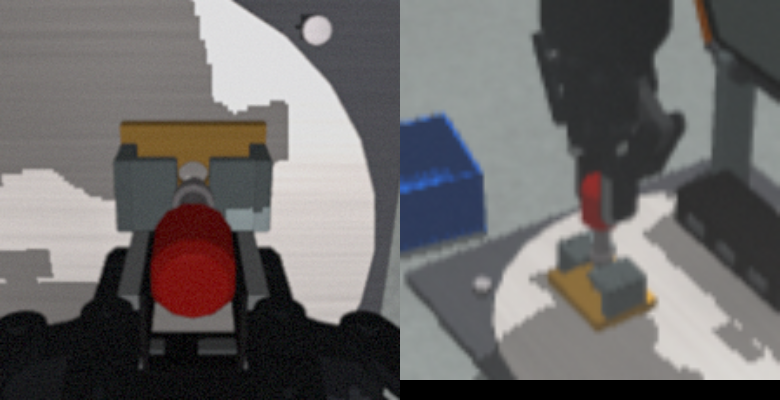

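It has lifted 19.8 mm at 10 N. I'll creep up a little more to feel the stop.

```bash
python3 -m handwheel '[[[0,0,-0.001],0],[[0,0,-0.002],0],[[0,0,-0.0025],0],[[0,0,-0.0025],0],[[0,0,-0.0025],0],[[0,0,-0.0025],0]]'
python3 - <<'E'
from h import *
st=arm.observe();snap('side','side14.png');snap('scene','scene14.png');print(st['t'],st['tool_pos'],st['gripper_width'],st['wrist_force'])
E
```

```text
t: 16.45
tool_pos: [0.5492, 0.1296, 0.0428]
tcp_rot: [2.279, 2.162, -0.002]
wrist_force: [7.3, -3.0, -20.1]
gripper_width: 0.272
16.45 [0.54924293 0.12962176 0.04278654] 0.2724834035604577 [  7.33112969  -2.95131726 -20.08793308]
```

View pics/side14.png

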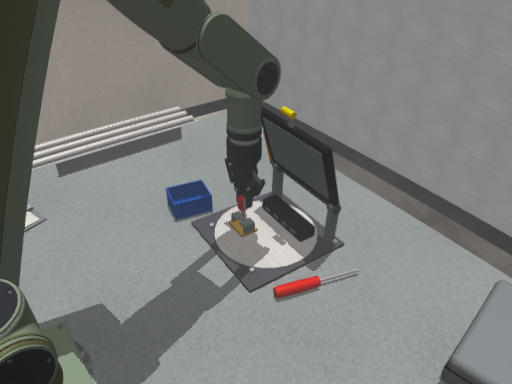

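View pics/scene14.png

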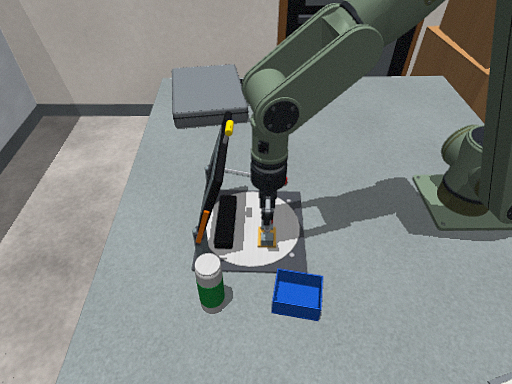

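The stop is reached: force rose from 10 to 20 N over 0.4 mm. I'll ease the pull slightly and check the screen angle.

```bash
python3 -m handwheel '[[[0,0,0.0008],0],[[0,0,0.0008],0],[[0,0,0.0008],0],[[0,0,0.0008],0],[[0,0,0.0008],0],[[0,0,0.0008],0]]'
python3 - <<'E'
from h import *
print({k:arm.observe()[k] for k in('t','tool_pos','wrist_force','gripper_width')})
rs=[]
for n,(c0,r0,c1,r1) in {'scene':(215,110,245,145),'side':(270,95,310,130)}.items():
    im=arm.read_camera(n)[r0:r1,c0:c1].astype(int); m=(im[...,0]>110)&(im[...,1]>90)&(im[...,2]<70); y,x=np.nonzero(m); p=(x.min()/2+x.max()/2+c0,y.min()/2+y.max()/2+r0); print(n,p); rs.append(ray(n,p))
g,e=tri(rs);print(g,e,np.degrees(np.arctan2(g[2]-.105,.694-g[0])))
print(arm.observe()['tool_pos'],arm.observe()['wrist_force'])
E
```

```text
t: 17.05
tool_pos: [0.5493, 0.1296, 0.0428]
tcp_rot: [2.279, 2.161, -0.001]
wrist_force: [6.2, -3.1, -15.8]
gripper_width: 0.27
{'t': 17.05, 'tool_pos': array([0.54926918, 0.12963471, 0.0427726 ]), 'wrist_force': array([  6.16420501,  -3.0946843 , -15.81252388]), 'gripper_width': 0.27018554651371157}
scene (np.float64(229.0), np.float64(127.5))
side (np.float64(288.0), np.float64(112.0))
[0.62870642 0.08471503 0.31006157] [0.0004710179057391136, 0.0004710179057391876] 72.33802416382798
[0.54929449 0.1296304  0.0427562 ] [  6.76979691  -2.49971942 -15.96146048]
```

Run:
```python
from h import *
print(arm.job_done()); print(arm.observe()['tool_pos'],arm.observe()['wrist_force'])
```

```text
the job is handed in; nothing more can be done
None
the job is handed in; nothing more can be done
```

I raised the screen by its yellow grip to about 75° and left it standing. Then I pulled the plunger knob up to its stop and handed the job in at about 17 s, still gripping it. There was no verdict, so this rests on my own checks.

- **Screen:** The arc geometry gave 75°. A camera check after release gave about 72°. The two disagree by about 3°, but both are inside the ±8° band, and the screen looks in line with the orange bar.
- **Plunger:** The tool rose 20.2 mm, and the force then climbed from 10 to 20 N over the last 0.4 mm, so it was at its stop. I eased the pull to about 16 N; height and grip held steady with no slip seen.
- **Other objects:** In the last pictures the can, screwdriver and bin had not visibly moved, and nothing of the robot touched the mount or screen.
- **What went wrong:** The first grasp of the grip closed on nothing, because the fingertips end about 30 mm behind the reported TCP. I corrected the height for that and used the same correction for the knob.
- **Left uncorrected:** The pull was slightly off line, leaving about 6 N sideways in x and 3 N in y on the wrist at the end.

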